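# Move the end gate to the loaded wash basket

## Robot

A 7-joint arm with a two-finger parallel gripper is mounted at the origin on the work surface. World frame = base frame: x ahead of the robot, y to its left, z up, the work surface at z = 0. Lengths are in m, angles in rad, forces in N, time in s.
With the tool pointing down it reaches from about 0.425 to 0.8 m from the base axis. Payload 8.3 kg.
Tool frame: the origin (TCP) lies at the very end of the fingers, on their centre line; the grasp point (between the pads) lies 19 mm behind it; z points along the fingers, y is the direction in which the jaws open and shut (so a half turn about z gives the same grasp; the last joint's range is limited). The gripper opens to 85 mm and grips with 20 to 120 N. Pads are 22 mm wide; open, the fingers measure 114 mm over their backs; the gripper's body (76 mm by 85 mm) begins 54 mm behind the grasp point. The pads swing forward as they close: fully open they stand 13 mm farther back than shut.
Start: joints at [-1.345, 0.383, 0.016, 1.37, -0.006, 1.388, -0.046], TCP at [0.178, 0.599, 0.231] pointing down, gripper open.
Joint ranges: [-2.95, 2.95], [-0.25, 2.06], [-1.52, 1.56], [0.18, 2.33], [-1.44, 4.58], [0.02, 2.06], [-3.01, 3.01]. Speed limits (rad/s): [2.39, 2.39, 3.01, 3.01, 3.14, 3.14, 3.14].

## Interface

Orientations are given as a rotation vector (axis times angle).
In Python, from cell import robot gives the robot as it stands.
- The arm moves only by the tool jog_arm, never from a script. Its argument "rows" is a list of rows, each a list of 3 entries, a list of its own where there are three numbers: the shift along the tool's x, y, z as a fraction of full scale, then the turn about the tool's z as a fraction of full scale, then the gripper command: -1 is fully open, 1 is shut, values between are in proportion. A call has 1 to 10 rows; each row shifts and turns the commanded pose from where the row before left it, along the tool's axes as they then stand; what a row does not reach is not made up. Full scale, the value 1, is 5 cm for a shift and 8 degrees for a turn. A row lasts 1/10 s, in which the tool goes at most 50 mm and 8.59 degrees, less where a joint would pass 70% of its speed; a pose out of reach is approached as far as the arm can. A call with a number of a shift or a turn outside -1 to 1 is refused whole. A call with a gripper value outside its range is refused whole. The fingers move at their own pace and stop on an object; "newtons" is the grip in N (left out, the last holds). Time passes only in rows, so rows that do not move let the fingers close. It gives the time, the measured TCP pose, the force and the opening at its end, in the units of the state.
- robot.read_state(): the state, without advancing time (a new reading comes with each control period).
- robot.snapshot(name): name is "scene" or "side" or "wrist"; returns a dict with "color" (400x640x3 uint8, red, green, blue), "vfov" (degrees; the focal length in pixels is half the picture's height over the tangent of half this angle, whatever the lens; pixels are square), "cx", "cy" (the principal point, pixels), "R" (3x3) and "t" (3): a world point X has camera coordinates R X + t; the wrist camera has in their place "mount" (4x4, takes a point from camera to tool coordinates, whose origin is the TCP and whose axes are the flange's). Camera axes: x right, y down, z forward; pixel columns grow to the right and rows downward; lengths in m; the calibration is good to about 2 mm. A picture is of the moment at which its call begins: read the wrist's pose just before it. There is no depth.
- robot.close_job(): hands the job in, once; it reports no verdict.
The state is a dict: "clock": time; "qpos": joint angles; "joint_vel": joint speeds; "joint_torque": joint torques, N m; "ee_pos": TCP position; "ee_rot": TCP orientation; "contact_force": force on the tool from outside, world axes, zero at the start; "torque": the same for the moment, N m; "opening": opening from 0.0 (shut) to 1.0 (fully open).
Only numpy, scipy, OpenCV 4.12 (cv2) and the standard library are available. Lean on these libraries where they do the work, as an engineer would, in place of code of your own. Each camera call takes 0.05 s, during which the arm holds its last target.

## Task

The loaded wash basket (the one with the black-handled instruments in it) has no end gate. Draw back the sprung hinge pin of the gate on the empty basket, lift the gate off, and hang it in the hinge of the loaded basket so that it lies down in both ears and the pin springs fully home. Do not force the gate against either basket, leave the instruments and the rest of the bench as they are, and let go with the gate hanging still.

Things in the scene. Friction and masses are not known exactly. Their poses are not given: they have to be found in the camera images.
- basket_empty: Stainless wire wash basket with no instruments in it, fixed, 190 mm wide (y), 260 mm long, rim 98 mm above the bench. The gate hangs on its open end, which faces the robot (-x). Origin on the bench straight below the middle of the hinge line; x runs into the basket, y along the hinge line, z up. The hinge line is 120 mm above the bench.
- basket_loaded: The same kind of basket, fixed, same axes and origin, with three black-handled instruments in it and no gate. A hinge strip with two ears (5 mm plates, tops 14 mm above the hinge line) is screwed to its open end through slotted holes: the strip may stand up to 8 mm either way along y. That shift is in no measured pose; it has to be felt or seen.
- basket_loaded_hinge (a point): Middle of the loaded basket's hinge line if the strip were not shifted, 120 mm above the bench; basket axes. The hung gate's tube centre lies here, but for the shift. The gate has 2 mm play each way between the ears; farther off, its tube lands on an ear top, 16 to 22 mm too high, and the tool feels the push at that end of the tube.
- loaded_eye (a point): Unshifted place of the loaded basket's -y ear (inner face 87 mm from the hinge middle), with a closed round eye of 10 mm for the sprung pin. Inside each ear an 8 mm long V saddle carries the end of the gate's tube and centres it across the hinge line (saddle and slot catch 5 mm either way).
- loaded_slot (a point): Unshifted place of the loaded basket's +y ear (inner face 87 mm from the hinge middle), with a slot 12 mm wide, open upwards with a bevelled mouth 18 mm wide, for the gate's fixed stub.
- gate: Stainless gate, about 0.3 kg. Origin in the middle of its hinge tube (16 mm across, 170 mm long, along y); a wire panel, 136 mm wide, 5 mm thick, hangs to 100 mm below. A fixed stub, 8 mm across, round-ended, sticks out 12.5 mm at +y; the sprung hinge pin, alike, at -y. The same way round fits both baskets, with 2 mm play along y. Not locked, it lifts straight up.
- gate_grip (a point): On the gate, 31 mm above the tube axis, midway between the finger plates' outer faces when squeezed (43 mm apart). Plates are square to y, 24 mm wide (x), 4 mm thick, tops 42 mm above the tube axis. Outer faces from this point: fixed plate +21.5 mm, pin's plate -34.5 mm with the pin home, -21.5 mm drawn back. Centred here, a squeeze moves only the pin.
- hinge_pin (a joint): How far the sprung pin is drawn back into the tube (m): 0 home, 0.013 fully back, at a solid stop. The finger plate at -y is part of it; squeezing the two plates together draws it back (4.5 N at first, 8.5 N at the stop) and carries the gate. Less than about 11 mm back, it still locks the gate in the eye; let go over the eye, it springs home.
- handle_a: Black instrument handle, 115 x 20 x 18 mm with a steel ferrule, lying in the loaded basket. Origin under its middle. Not to be moved.
- handle_b: Another such handle in the loaded basket. Not to be moved.
- handle_c: Another such handle in the loaded basket. Not to be moved.
- micro_basket: Small lidded mesh box, 125 x 80 x 38 mm, on the bench between the robot and the baskets. Origin under its middle. Not to be moved.
- brush: Slim white cleaning brush, 160 mm long, 14 mm thick, lying between the baskets. Not to be moved.
- detergent: White bottle, 60 mm across, 160 mm tall, standing to the left (+y). Origin under its middle. Not to be moved.
- gallipot: Small steel bowl, 80 mm across, 45 mm tall, to the right (-y). Origin under its middle. Not to be moved.
- comb_divider: Black comb-shaped tray divider, 150 x 18 x 30 mm, lying to the left. Not to be moved.

How it is judged:
By the outcome, as a careful person would: the job done as asked, in the order asked, and still so for the second after the job is handed in, with the robot touching nothing.
It also fails if it takes over 61 s, if anything falls off the work surface, if the arm or the gripper's body presses on something with over 40 N, if the wrist force passes 120 N, or if a joint passes its speed limit or range.

## Working session

There is one attempt and no reset: what is moved stays moved. The work goes in short steps, Python scripts to look and compute and a tool call to move; the robot and the scene stay as the last step left them, time stands still between calls to the robot, and variables do not carry over. Pictures are saved under pics/ and viewed, and the job is handed in when it is done.

Besides the shell and the picture viewer there is one more tool, called after "Call:" as name(argument=value, ...), one argument or row to a line, values as JSON. jog_arm: Moves the arm, as the interface text tells. Shift numbers are shares of 5 cm and turn numbers shares of 8 degrees, none past 1 either way. Its arguments: {"type":"object","properties":{"rows":{"type":"array","items":{"type":"array"}},"newtons":{"type":"number"}},"required":["rows"]}

```bash
ls; mkdir -p pics; python3 - <<'E'
from cell import robot
import cv2,numpy as np,pickle
s=robot.read_state(); print({k:np.round(v,3) for k,v in s.items()})
for n in ["scene","side","wrist"]:
    d=robot.snapshot(n); pickle.dump(d,open(f"pics/{n}0.pkl","wb"))
    cv2.imwrite(f"pics/{n}0.png",d["color"][...,::-1])
    print(n,{k:np.round(v,4).tolist() for k,v in d.items() if k!="color"})
E
```

```text
pics
{'clock': np.float64(0.0), 'qpos': array([-1.345,  0.384,  0.016,  1.371, -0.006,  1.388, -0.047]), 'joint_vel': array([-0.   ,  0.   , -0.   ,  0.001,  0.001, -0.002,  0.   ]), 'joint_torque': array([-1.0000e-03, -6.2762e+01,  8.4400e-01, -3.7181e+01,  1.6000e-02,
        1.4000e-02,  0.0000e+00]), 'ee_pos': array([0.178, 0.599, 0.23 ]), 'ee_rot': array([-4.520e-01, -3.109e+00,  3.000e-03]), 'contact_force': array([-0.243, -0.206, -0.265]), 'torque': array([0.023, 0.   , 0.004]), 'opening': np.float64(1.0)}
scene {'vfov': 56.1205, 'cx': 314.1161, 'cy': 199.4442, 'R': [[-0.6734, 0.7391, -0.0134], [0.5968, 0.5329, -0.5998], [-0.4362, -0.412, -0.8]], 't': [0.3295, -0.2424, 1.6134]}
side {'vfov': 50.3379, 'cx': 322.4317, 'cy': 203.5921, 'R': [[0.8642, -0.5031, 0.006], [-0.276, -0.484, -0.8304], [0.4207, 0.716, -0.5572]], 't': [-0.4195, 0.224, 1.1269]}
wrist {'vfov': 58.5843, 'cx': 321.9576, 'cy': 196.4883, 'mount': [[0.0004, -0.9529, -0.3033, 0.0778], [1.0, -0.0, 0.0015, -0.0009], [-0.0015, -0.3033, 0.9529, -0.1426], [0.0, 0.0, 0.0, 1.0]]}
```

View pics/scene0.png

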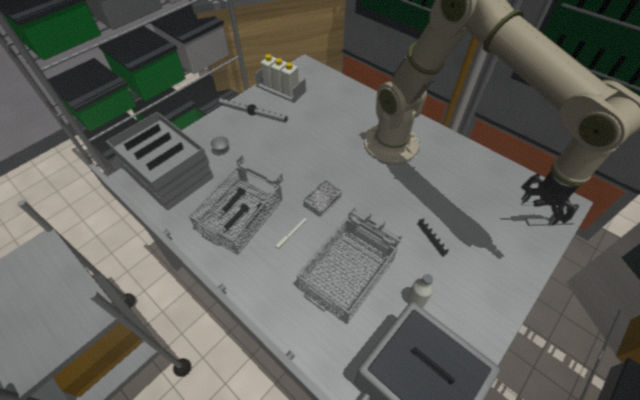

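View pics/side0.png

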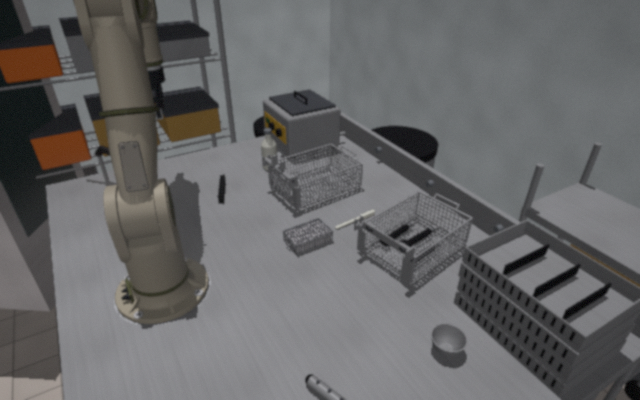

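View pics/wrist0.png

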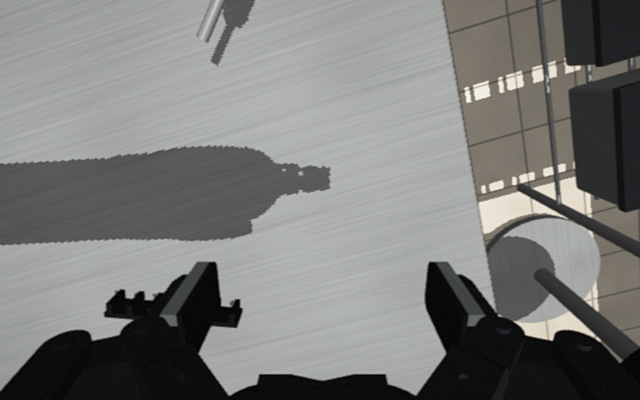

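The scene view shows the empty basket with its gate at about (365,235), with ears near (355,215) and (398,240). The loaded basket is around (240,205), with ears at about (240,162) and (281,180). I'll zoom in on both.

```bash
cat > h.py <<'E'
import numpy as np,cv2,pickle
from scipy.spatial.transform import Rotation as Ro
def load(n): return pickle.load(open(f"pics/{n}.pkl","rb"))
def K(d):
    f=d["color"].shape[0]/2/np.tan(np.radians(d["vfov"])/2); return f
def ext(d):
    if "R" in d: return np.array(d["R"]),np.array(d["t"])
    M=np.array(d["mount"]); Rt=Ro.from_rotvec(d["rot"]).as_matrix(); p=np.array(d["pos"])
    Rwc=Rt@M[:3,:3]; c=Rt@M[:3,3]+p
    return Rwc.T,-Rwc.T@c
def ray(d,u,v):
    R,t=ext(d); f=K(d); c=-R.T@t
    r=R.T@np.array([(u-d["cx"])/f,(v-d["cy"])/f,1]); return c,r/np.linalg.norm(r)
def plane(d,u,v,z):
    c,r=ray(d,u,v); return c+r*(z-c[2])/r[2]
def proj(d,X):
    R,t=ext(d); p=R@np.asarray(X,float)+t; f=K(d); return f*p[:2]/p[2]+[d["cx"],d["cy"]]
def tri(obs):
    A=np.zeros((3,3));b=np.zeros(3)
    for d,u,v in obs:
        c,r=ray(d,u,v);P=np.eye(3)-np.outer(r,r);A+=P;b+=P@c
    X=np.linalg.solve(A,b); return X,[np.round(proj(d,X)-[u,v],1).tolist() for d,u,v in obs]
def snap(n,name):
    from cell import robot
    s=robot.read_state(); d=robot.snapshot(n); d["pos"]=s["ee_pos"];d["rot"]=s["ee_rot"]
    pickle.dump(d,open(f"pics/{name}.pkl","wb")); cv2.imwrite(f"pics/{name}.png",d["color"][...,::-1]); return d
def crop(name,x0,y0,x1,y1,k,out):
    im=load(name)["color"][y0:y1,x0:x1,::-1]
    cv2.imwrite(f"pics/{out}.png",cv2.resize(im,None,fx=k,fy=k,interpolation=cv2.INTER_CUBIC))
E
python3 - <<'E'
from h import *
crop("scene0",320,195,420,270,8,"c1")
crop("scene0",200,145,300,220,8,"c2")
crop("side0",255,130,375,220,6,"c3")
crop("side0",345,185,475,300,5,"c4")
E
```

```text
(no output)
```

View pics/c1.png

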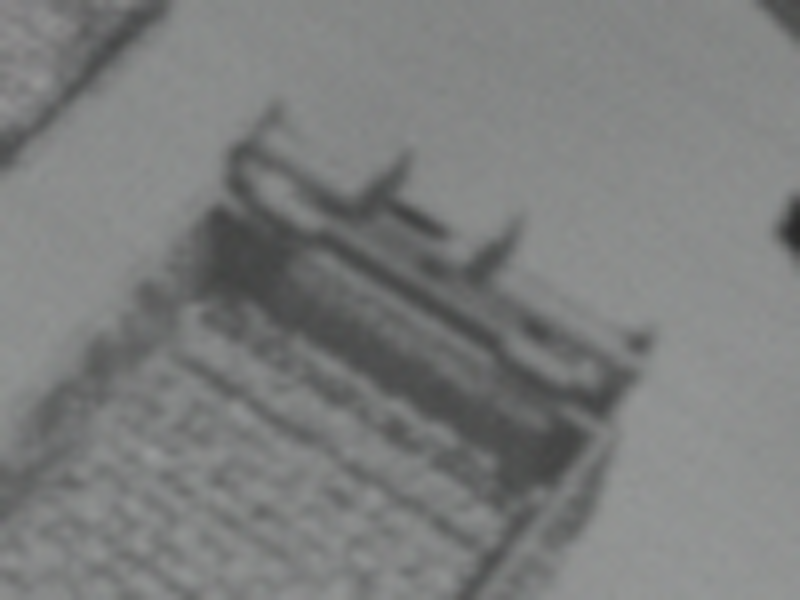

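View pics/c2.png

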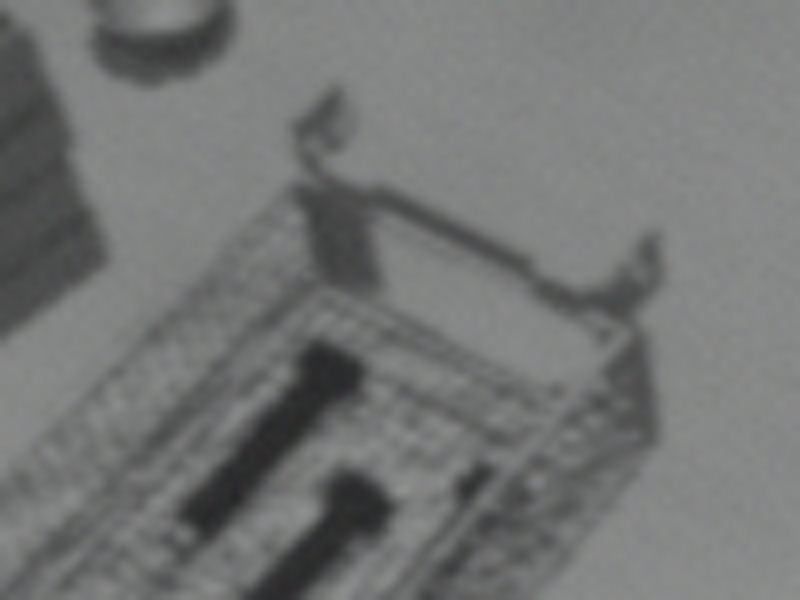

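View pics/c3.png

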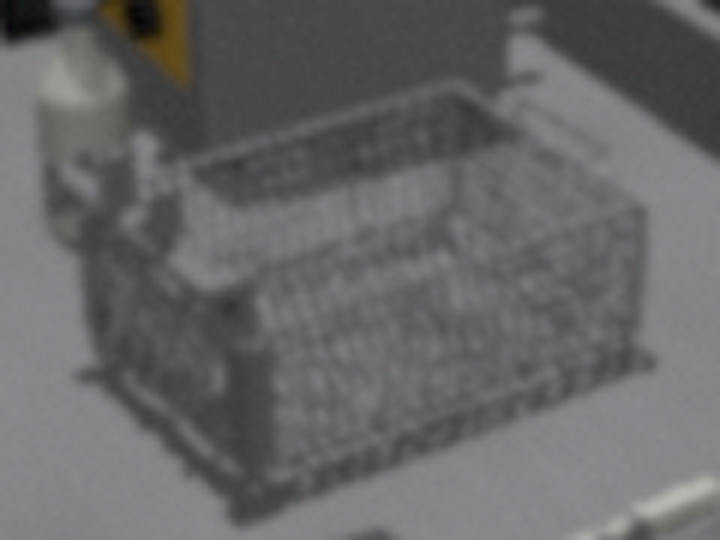

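View pics/c4.png

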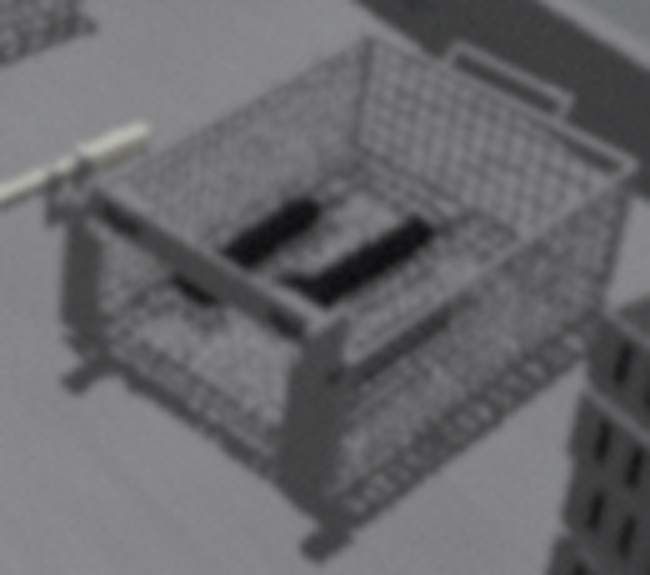

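In the c1 crop the empty basket's ear tops are at scene pixels (354,208) and (401,237). In c2 the loaded basket's ears are at (242,156) and (282,174). From these I get rough positions, then I'll go above with the wrist camera.

```bash
python3 - <<'E'
from h import *
d=load("scene0")
for a,b in [((354.4,208.1),(400.6,236.9)),((242.5,156),(281.9,174.4))]:
    A=plane(d,*a,.134);B=plane(d,*b,.134);print(A.round(4),B.round(4),np.linalg.norm(A-B),((A+B)/2).round(4),np.degrees(np.arctan2(*(B-A)[:2]*[-1,1])))
R=Ro.from_rotvec([-0.452,-3.109,.003]).as_matrix();print(R.round(3))
for z in [0]: print(plane(d,320,197,.038),plane(d,420,290,.1))
E
```

```text
[0.4539 0.1512 0.134 ] [0.4443 0.3286 0.134 ] 0.17760155059872995 [0.4491 0.2399 0.134 ] 3.1033170066587816
[ 0.5446 -0.3075  0.134 ] [ 0.5104 -0.1338  0.134 ] 0.1770619376669917 [ 0.5275 -0.2206  0.134 ] 11.114192200088775
[[-0.959  0.285 -0.   ]
 [ 0.285  0.959 -0.002]
 [-0.    -0.002 -1.   ]]
[ 0.44110694 -0.0135414   0.038     ] [0.53663702 0.46758093 0.1       ]
```

Call:
jog_arm(
  rows=[
    [[0, 0, -0.3], -0.82, -1],
    [[0, 0, -0.3], -0.82, -1],
    [[0, 0, 0], -0.82, -1],
    [[-0.5, -0.75, 0], 0, -1],
    [[-0.5, -0.75, 0], 0, -1],
    [[-0.5, -0.75, 0], 0, -1],
    [[-0.5, -0.75, 0], 0, -1],
    [[-0.5, -0.75, 0], 0, -1],
    [[-0.5, -0.75, 0], 0, -1],
    [[-0.5, -0.75, 0], 0, -1],
  ],
)

```text
clock: 1.15
ee_pos: [0.3678, 0.3448, 0.2612]
ee_rot: [0.086, -3.14, 0.0]
contact_force: [0.9, 0.8, -1.0]
opening: 0.997
```

Call:
jog_arm(
  rows=[
    [[-0.5, -0.75, 0], 0, -1],
    [[-0.5, -0.75, 0], 0, -1],
    [[-0.5, -0.7, 0], 0, -1],
    [[0, 0, 0], 0, -1],
    [[0, 0, 0], 0, -1],
  ],
)

```text
clock: 1.65
ee_pos: [0.4483, 0.2399, 0.2611]
ee_rot: [0.082, -3.14, 0.0]
contact_force: [0.9, 1.0, -0.8]
opening: 1.0
```

```bash
python3 - <<'E'
from h import *
d=snap("wrist","w1"); print(d["pos"],Ro.from_rotvec(d["rot"]).as_matrix().round(4))
E
```

```text
[0.44831094 0.23991983 0.26106751] [[-9.986e-01 -5.200e-02 -5.000e-04]
 [-5.200e-02  9.986e-01 -2.000e-04]
 [ 5.000e-04 -1.000e-04 -1.000e+00]]
```

View pics/w1.png

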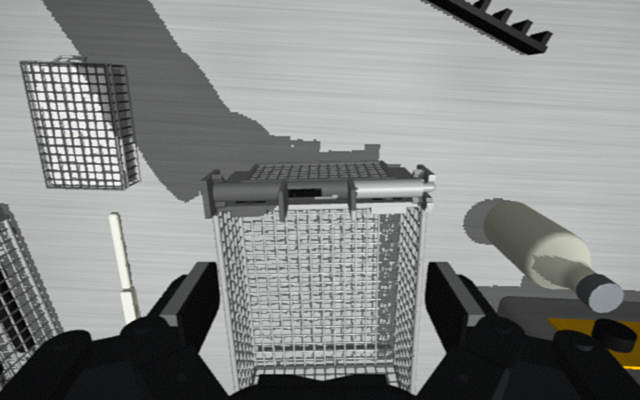

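The gate is seen from above: its tube runs from about (215,193) to (425,187), with finger plates at (283,200) and (352,192). Zooming in.

```bash
python3 - <<'E'
from h import *
crop("w1",195,155,325,230,6,"c5")
crop("w1",325,150,450,225,6,"c6")
E
```

```text
(no output)
```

View pics/c5.png

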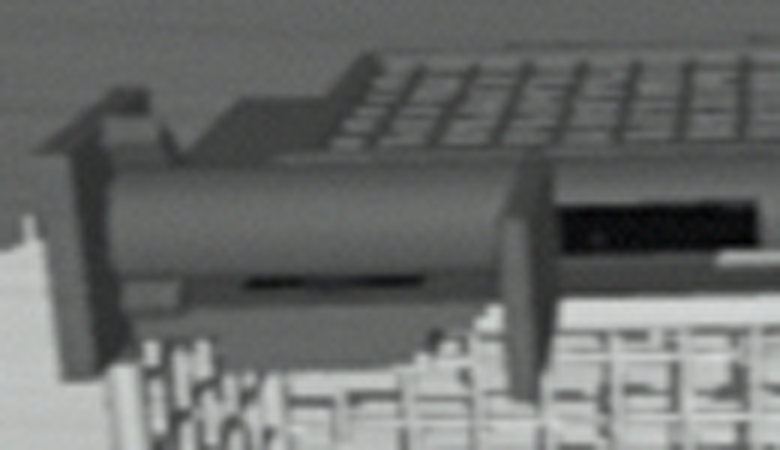

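View pics/c6.png

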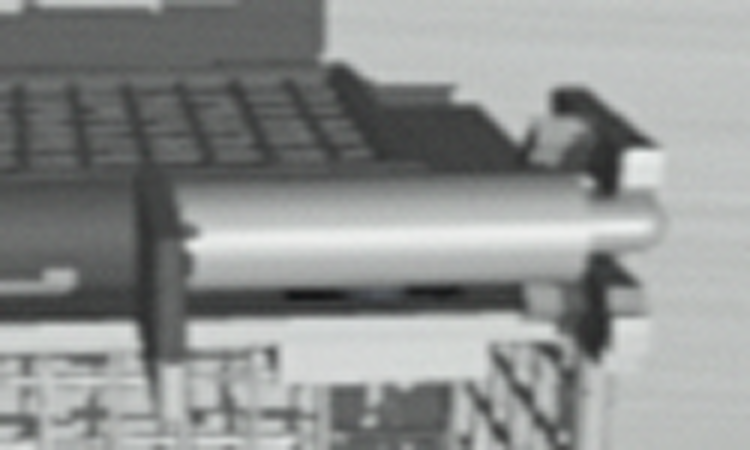

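```bash
python3 - <<'E'
from h import *
d=load("w1")
def P(n,u,v,z): print(n,plane(d,u,v,z).round(4))
# silhouettes of tube: mid ray between edges -> axis z=.12 approx
P("tubeR",423.3,188.4,.12);P("tubeL",213.3,191.5,.12)
P("tubeRtop",423.3,188.4,.128);P("tubeLtop",213.3,191.5,.128)
P("pinplate outer near",279.2,190.8,.162);P("pinplate outer far",279.2,221.7,.162)
P("fixplate outer near",356.2,189.2,.162);P("fixplate outer far",356,218,.162)
P("stub tip",435,186.5,.12)
# ears top outer edges
P("earL out near",195+40/6,155+150/6,.134);P("earL out far",195+60/6,155+380/6,.134);P("earL in far",195+98/6,155+375/6,.134)
P("earR out near",325+660/6,150+150/6,.134);P("earR in far",325+610/6,150+345/6,.134)
R=Ro.from_rotvec(d["rot"]).as_matrix();M=np.array(d["mount"]);print("cam",R@M[:3,3]+d["pos"])
E
```

```text
tubeR [0.4491 0.3237 0.12  ]
tubeL [0.4609 0.1498 0.12  ]
tubeRtop [0.4469 0.3212 0.128 ]
tubeLtop [0.4583 0.1522 0.128 ]
pinplate outer near [0.4445 0.209  0.162 ]
pinplate outer far [0.468  0.2093 0.162 ]
fixplate outer near [0.4405 0.2633 0.162 ]
fixplate outer far [0.4622 0.2649 0.162 ]
stub tip [0.447  0.3332 0.12  ]
earL out near [0.4474 0.1453 0.134 ]
earL out far [0.4795 0.1464 0.134 ]
earL in far [0.4785 0.1515 0.134 ]
earR out near [0.4339 0.327  0.134 ]
earR in far [0.461  0.3243 0.134 ]
cam [0.37037566 0.23500772 0.40369855]
```

Call:
jog_arm(
  rows=[
    [[0, 0, 0], -0.11, -1],
    [[-0.13, 0.05, 0.4], 0, -1],
    [[0, 0, 0.4], 0, -1],
    [[0, 0, 0.4], 0, -1],
    [[0, 0, 0], 0, -1],
    [[0, 0, 0], 0, -1],
  ],
)

```text
clock: 2.3
ee_pos: [0.4537, 0.2447, 0.2016]
ee_rot: [0.114, -3.139, 0.0]
contact_force: [0.8, -0.1, 0.2]
opening: 1.0
```

```bash
python3 - <<'E'
from h import *
d=snap("wrist","w2"); print(d["pos"],Ro.from_rotvec(d["rot"]).as_matrix().round(4))
crop("w2",160,150,320,270,5,"c7")
crop("w2",320,150,480,270,5,"c8")
E
```

```text
[0.45365891 0.24470228 0.20156532] [[-9.974e-01 -7.230e-02 -6.000e-04]
 [-7.230e-02  9.974e-01 -2.000e-04]
 [ 6.000e-04 -2.000e-04 -1.000e+00]]
```

View pics/w2.png

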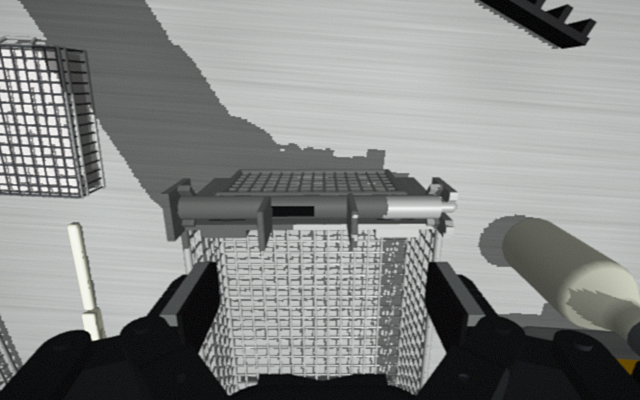

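View pics/c7.png

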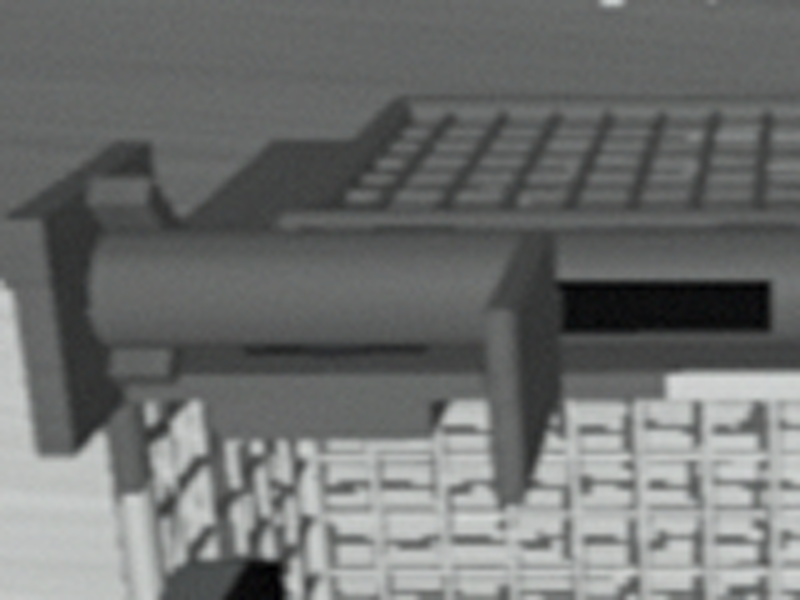

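View pics/c8.png

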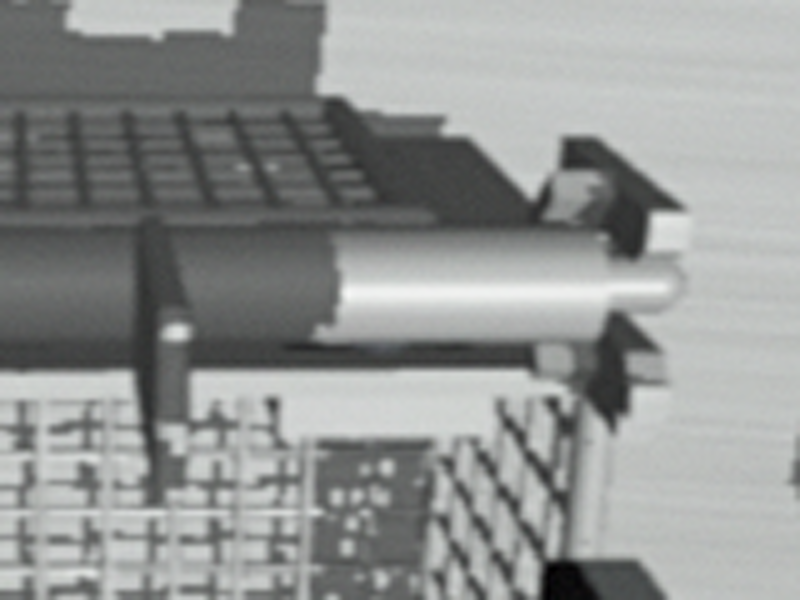

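```bash
python3 - <<'E'
from h import *
d=load("w2"); R=Ro.from_rotvec(d["rot"]).as_matrix()
def P(n,u,v,z): 
    p=plane(d,u,v,z); print(n,p.round(4),(R.T@(p-d["pos"])*1e3).round(1))
P("tubeR",320+608/5,207.3,.124);P("tubeL",160+92/5,208,.124)
P("tubeR",320+608/5,207.3,.12);P("tubeL",160+92/5,208,.12)
P("pin out n",257.6,211.2,.162);P("pin out f",259,251.3,.162)
P("fix out n",358,214,.162);P("fix out f",357.5,250,.162)
P("pin in n",160+515/5,211.2,.162);P("fix in n",320+160/5,214,.162)
P("earL on",160+10/5,150+215/5,.134);P("earL in f",160+70/5,150+450/5,.134)
P("earL out f",160+38/5,150+452/5,.134)
P("earR on",320+690/5,150+212/5,.134);P("earR in n",320+645/5,150+212/5,.134)
E
```

```text
tubeR [0.4474 0.3223 0.124 ] [ 0.5 77.9 77.6]
tubeL [0.4604 0.1505 0.124 ] [  0.1 -94.4  77.6]
tubeR [0.4487 0.3238 0.12  ] [-0.9 79.3 81.6]
tubeL [0.4619 0.1489 0.12  ] [ -1.4 -96.1  81.6]
pin out n [0.4445 0.2084 0.162 ] [ 11.7 -35.5  39.6]
pin out f [0.4685 0.2097 0.162 ] [-12.3 -36.   39.6]
fix out n [0.4422 0.263  0.162 ] [10.1 19.1 39.6]
fix out f [0.4637 0.265  0.162 ] [-11.5  19.5  39.6]
pin in n [0.4443 0.2114 0.162 ] [ 11.7 -32.6  39.6]
fix in n [0.4424 0.2598 0.162 ] [10.1 15.8 39.6]
earL on [0.4474 0.1449 0.134 ] [ 13.4 -99.1  67.6]
earL in f [0.4787 0.1506 0.134 ] [-18.2 -95.7  67.6]
earL out f [0.4793 0.1465 0.134 ] [-18.5 -99.8  67.6]
earR on [0.4338 0.3269 0.134 ] [13.8 83.4 67.6]
earR in n [0.4342 0.3213 0.134 ] [13.8 77.9 67.6]
```

Call:
jog_arm(
  rows=[
    [[-0.012, -0.034, 0.3], 0.02, -1],
    [[0, 0, 0.4], 0, -1],
    [[0, 0, 0.4], 0, -1],
    [[0, 0, 0.33], 0, -1],
    [[0, 0, 0], 0, -1],
    [[0, 0, 0], 0, -1],
  ],
  newtons=25,
)

```text
clock: 2.95
ee_pos: [0.4555, 0.2427, 0.131]
ee_rot: [-0.106, 3.139, 0.001]
contact_force: [0.6, 0.3, -0.1]
opening: 0.998
```

```bash
python3 - <<'E'
from h import *
d=snap("wrist","w3"); print(d["pos"],Ro.from_rotvec(d["rot"]).as_matrix().round(4))
E
```

```text
[0.45546127 0.24267047 0.13103068] [[-9.977e-01 -6.770e-02  1.000e-03]
 [-6.770e-02  9.977e-01  7.000e-04]
 [-1.100e-03  6.000e-04 -1.000e+00]]
```

View pics/w3.png

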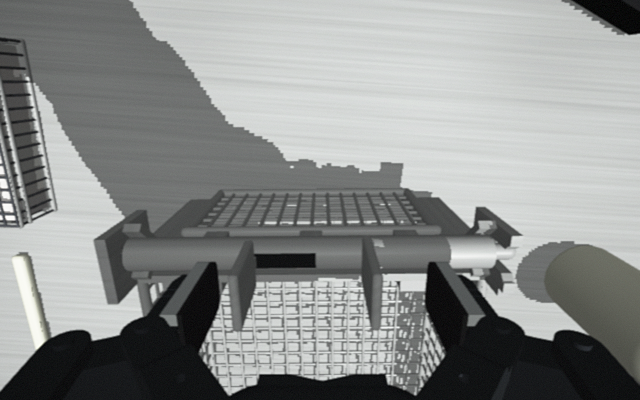

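```bash
python3 - <<'E'
from h import *
crop("w3",150,230,310,350,5,"c9")
crop("w3",340,230,500,350,5,"c10")
E
```

```text
(no output)
```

View pics/c9.png

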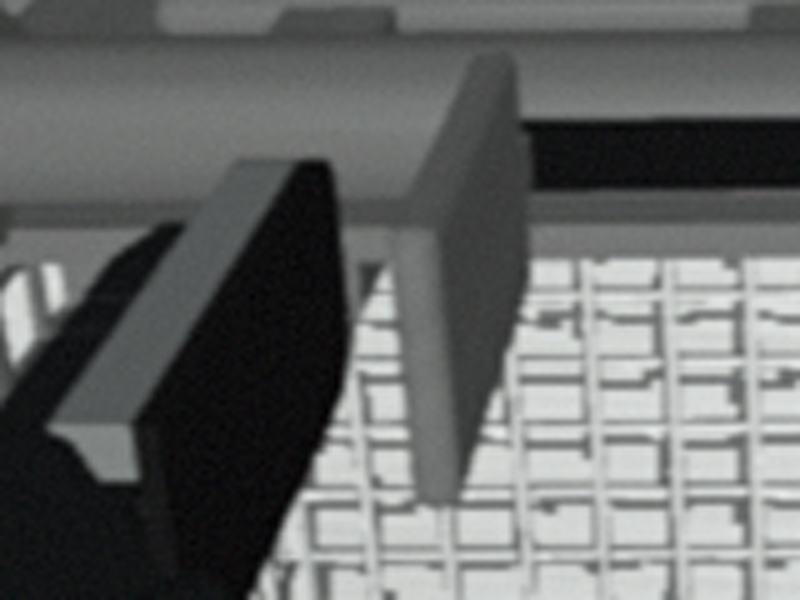

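View pics/c10.png

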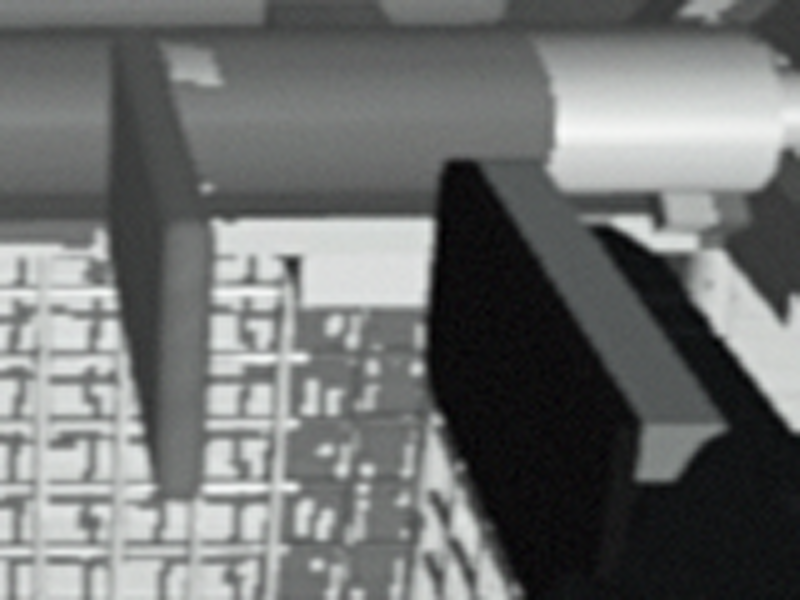

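```bash
python3 - <<'E'
from h import *
d=load("w3"); R=Ro.from_rotvec(d["rot"]).as_matrix()
def P(n,u,v,z): 
    p=plane(d,u,v,z); print(n,p.round(4),(R.T@(p-d["pos"])*1e3).round(1))
P("pin n",229,275.6,.162);P("pin f",150+418/5,230+498/5,.162)
P("fix n",382,274.4,.162);P("fix f",340+195/5,230+495/5,.162)
for z in(.144,.15):P("fL",216,262,z);P("fR",428.6,262,z)
P("tubeL",150-28,252,.12)
P("tubeR",340+785/5,248,.12)
E
```

```text
pin n [0.4445 0.2083 0.162 ] [ 13.3 -33.5 -31. ]
pin f [0.4672 0.2098 0.162 ] [ -9.5 -33.6 -31. ]
fix n [0.4404 0.2622 0.162 ] [ 13.7  20.6 -31. ]
fix f [0.4633 0.2639 0.162 ] [ -9.3  20.6 -30.9]
fL [0.4494 0.1986 0.144 ] [  9.  -43.5 -13. ]
fR [0.4436 0.2846 0.144 ] [  8.9  42.6 -13. ]
fL [0.4461 0.2004 0.15  ] [ 12.2 -41.6 -19. ]
fR [0.4406 0.2824 0.15  ] [ 12.1  40.6 -19. ]
tubeL [0.4604 0.1472 0.12  ] [  1.5 -95.6  11. ]
tubeR [0.4464 0.3248 0.12  ] [ 3.5 82.5 11.1]
```

Call:
jog_arm(
  rows=[
    [[0.03, 0.006, 0], 0, -0.6],
    [[0, 0, 0], 0, -0.4],
    [[0, 0, 0], 0, -0.2],
    [[0, 0, 0], 0, 0],
    [[0, 0, 0], 0, 0.2],
    [[0, 0, 0], 0, 0.4],
    [[0, 0, 0], 0, 0.4],
    [[0, 0, 0], 0, 0.4],
    [[0, 0, 0], 0, 0.4],
  ],
  newtons=25,
)

```text
clock: 3.9
ee_pos: [0.4541, 0.2432, 0.1315]
ee_rot: [-0.107, 3.138, 0.003]
contact_force: [-1.6, -0.6, 8.2]
opening: 0.499
```

```bash
python3 - <<'E'
from h import *
d=snap("wrist","w4"); print(d["pos"])
from cell import robot
s=robot.read_state();print(s["contact_force"],s["torque"],s["opening"])
E
```

```text
[0.45413343 0.24321288 0.13145962]
[-1.67917406 -0.54199684  8.43255387] [-0.32082741  0.42150526  0.15738219] 0.4975865296547491
```

View pics/w4.png

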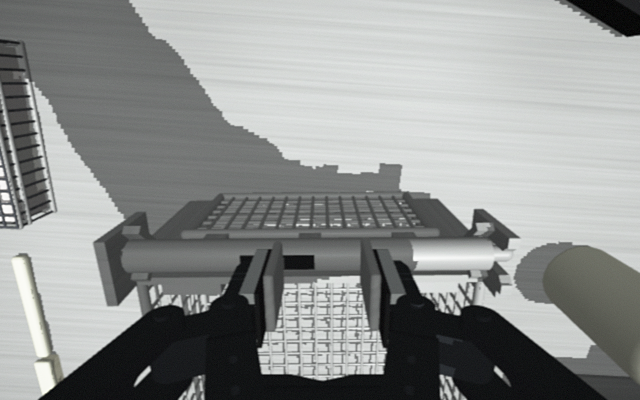

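The opening of 0.498 (about 42.5 mm) means the pin is fully back. Lifting slowly now.

Call:
jog_arm(
  rows=[
    [[0, 0, -0.04], 0, 0.4],
    [[0, 0, -0.06], 0, 0.4],
    [[0, 0, -0.1], 0, 0.4],
    [[0, 0, -0.1], 0, 0.4],
    [[0, 0, 0], 0, 0.4],
  ],
  newtons=30,
)

```text
clock: 4.45
ee_pos: [0.4538, 0.2425, 0.1455]
ee_rot: [-0.106, 3.139, 0.001]
contact_force: [-0.2, -0.9, -3.2]
opening: 0.497
```

```bash
python3 - <<'E'
from h import *
d=snap("wrist","w5"); print(d["pos"])
from cell import robot
s=robot.read_state();print(s["contact_force"],s["torque"],s["opening"])
E
```

```text
[0.45379949 0.24252832 0.14554516]
[-0.85685648 -0.41529963 -2.74081713] [0.01950901 0.03317753 0.0336291 ] 0.49787110361642667
```

View pics/w5.png

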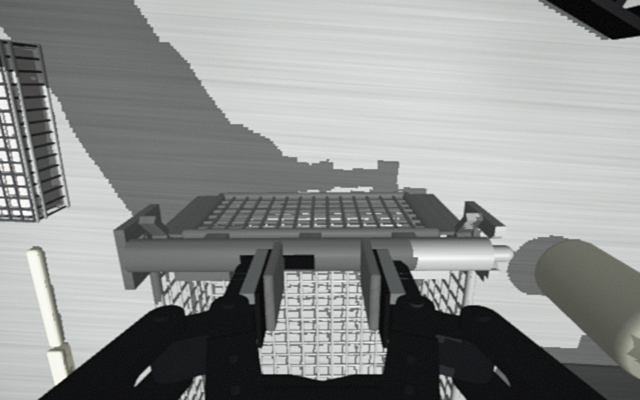

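The gate moves with the gripper at 2.8 N, which is its weight, and the ears fall away below.

Call:
jog_arm(
  rows=[
    [[0, 0, -0.15], 0, 0.4],
    [[0, 0, -0.2], 0, 0.4],
    [[0, 0, -0.3], 0, 0.4],
    [[0, 0, -0.3], 0, 0.4],
    [[0, 0, -0.3], 0, 0.4],
    [[0, 0, -0.3], 0, 0.4],
    [[0, 0, -0.3], 0, 0.4],
    [[0, 0, -0.2], 0, 0.4],
    [[0, 0, -0.15], 0, 0.4],
    [[0, 0, 0], 0, 0.4],
  ],
)

```text
clock: 5.5
ee_pos: [0.4539, 0.2426, 0.2559]
ee_rot: [-0.106, 3.138, 0.001]
contact_force: [-0.0, -0.6, -3.6]
opening: 0.498
```

```bash
python3 - <<'E'
from h import *
d=snap("wrist","w6"); print(d["pos"],d["rot"])
from cell import robot
s=robot.read_state();print(s["contact_force"],s["torque"],s["opening"])
E
```

```text
[0.45387704 0.24258081 0.25588139] [-1.05661943e-01  3.13840919e+00  1.46256093e-03]
[ 0.62886947 -0.49810182 -2.93958392] [ 0.01075801 -0.00772342  0.01865342] 0.4953718112166337
```

View pics/w6.png

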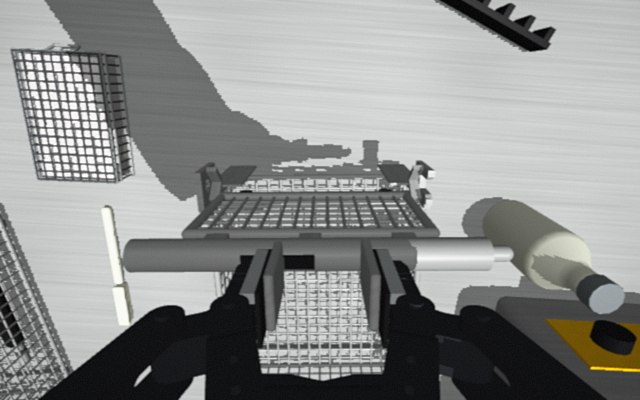

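Call:
jog_arm(
  rows=[
    [[-0.06, -0.3, 0], 0, 0.4],
    [[-0.06, -0.5, 0], 0, 0.4],
    [[-0.06, -0.7, 0], 0, 0.4],
    [[-0.06, -0.8, 0], 0, 0.4],
    [[-0.06, -0.8, 0], 0, 0.4],
    [[-0.06, -0.8, 0], 0, 0.4],
    [[-0.06, -0.8, 0], 0, 0.4],
    [[-0.06, -0.8, 0], 0, 0.4],
    [[-0.06, -0.8, 0], 0, 0.4],
    [[-0.06, -0.8, 0], 0, 0.4],
  ],
)

```text
clock: 6.55
ee_pos: [0.5064, -0.1125, 0.2542]
ee_rot: [0.105, -3.139, 0.0]
contact_force: [0.1, 0.7, -2.6]
opening: 0.491
```

Call:
jog_arm(
  rows=[
    [[-0.06, -0.7, 0], 0, 0.4],
    [[-0.06, -0.6, 0], 0, 0.4],
    [[-0.06, -0.4, 0], 0, 0.4],
    [[-0.06, -0.3, 0], 0, 0.4],
    [[0, -0.1, 0], 0, 0.4],
    [[0, 0, 0], -0.3, 0.4],
    [[0, 0, 0], -0.3, 0.4],
    [[0, 0, 0], -0.3, 0.4],
    [[0, 0, 0], 0, 0.4],
    [[0, 0, 0], 0, 0.4],
  ],
)

```text
clock: 7.55
ee_pos: [0.5259, -0.2136, 0.2545]
ee_rot: [0.301, -3.127, -0.001]
contact_force: [0.4, 0.7, -3.3]
opening: 0.495
```

```bash
python3 - <<'E'
from h import *
d=snap("wrist","w7"); print(d["pos"],d["rot"])
from cell import robot
s=robot.read_state();print(s["contact_force"],s["torque"],s["opening"])
E
```

```text
[ 0.52594651 -0.21355458  0.25452378] [ 3.01055432e-01 -3.12652974e+00 -5.88907745e-04]
[ 0.99364808  0.02051817 -3.52424445] [ 0.08060247 -0.01886347 -0.00137748] 0.4940811066686539
```

View pics/w7.png

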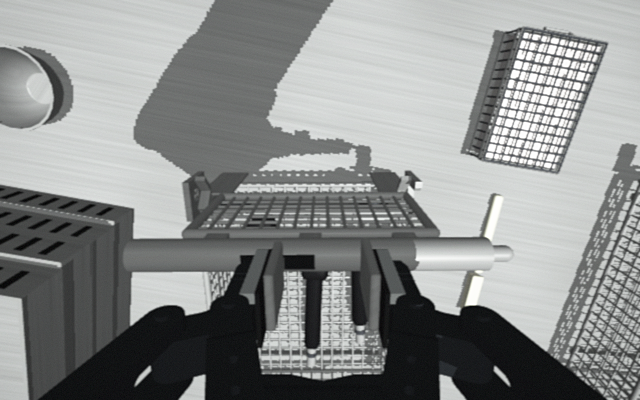

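In w7 the loaded ears are at about (195,190) and (410,183). In w6 the empty basket's ears were at about (207,185) and (425,180). Next I'll compare the two in detail.

```bash
python3 - <<'E'
from h import *
A=[load(n)["color"][155:225,170:250,::-1] for n in("w6","w7")]
B=[load(n)["color"][155:225,375:455,::-1] for n in("w6","w7")]
r=lambda L:np.hstack([cv2.resize(i,None,fx=5,fy=4.2,interpolation=cv2.INTER_CUBIC) for i in L])
cv2.imwrite("pics/c11.png",np.vstack([r(A),r(B)])[:600])
print(np.vstack([r(A),r(B)]).shape)
E
```

```text
(588, 800, 3)
```

View pics/c11.png

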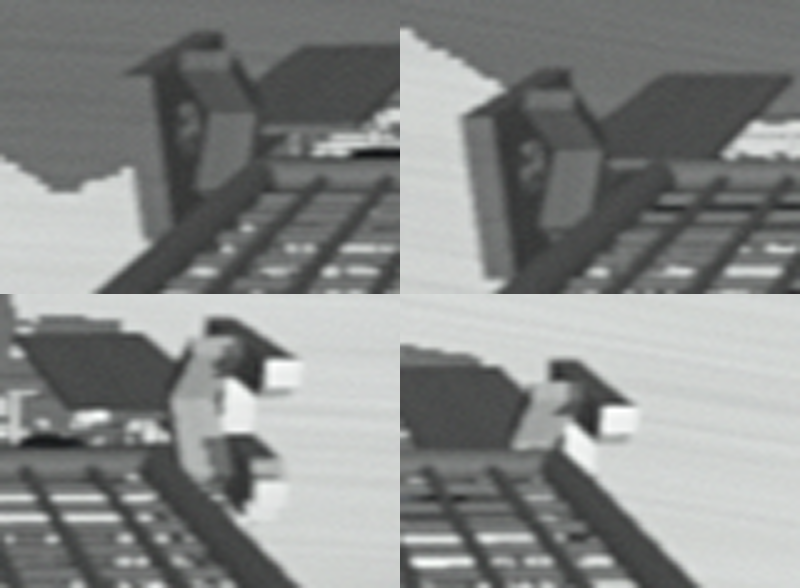

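Call:
jog_arm(
  rows=[
    [[-0.07, -0.08, 0], 0, 0.4],
    [[-0.07, -0.08, 0], 0.056, 0.4],
    [[0, 0, 0], 0, 0.4],
    [[0, 0, 0], 0, 0.4],
    [[0, 0, 0], 0, 0.4],
  ],
)

```text
clock: 8.1
ee_pos: [0.5346, -0.2203, 0.2547]
ee_rot: [0.29, -3.128, 0.0]
contact_force: [-0.0, -0.5, -3.0]
opening: 0.496
```

```bash
python3 - <<'E'
from h import *
d=snap("wrist","w8"); print(d["pos"],d["rot"])
A=[load(n)["color"][155:225,170:250,::-1] for n in("w6","w8")]
B=[load(n)["color"][155:225,375:455,::-1] for n in("w6","w8")]
r=lambda L:np.hstack([cv2.resize(i,None,fx=5,fy=4.2,interpolation=cv2.INTER_CUBIC) for i in L])
cv2.imwrite("pics/c12.png",np.vstack([r(A),r(B)])[:600])
E
```

```text
[ 0.53464645 -0.22033918  0.2546731 ] [ 2.90081113e-01 -3.12777075e+00  6.14727883e-05]
```

View pics/c12.png

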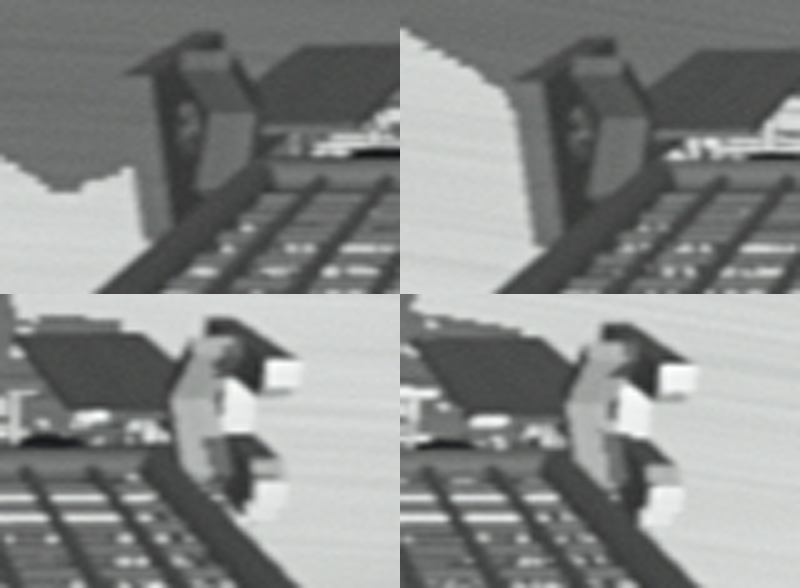

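View pics/w8.png

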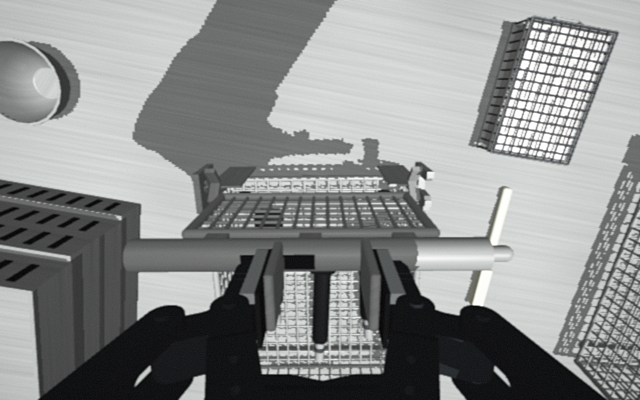

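```bash
python3 - <<'E'
from h import *
crop("w5",105,195,185,295,6,"x1");crop("w5",450,195,530,295,6,"x2")
a,b=cv2.imread("pics/x1.png"),cv2.imread("pics/x2.png")
A=np.hstack([a[:,:400],b[:,80:]]);cv2.imwrite("pics/c13.png",np.hstack([cv2.resize(a,(400,500)),cv2.resize(b,(400,500))]))
E
```

```text
(no output)
```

View pics/c13.png

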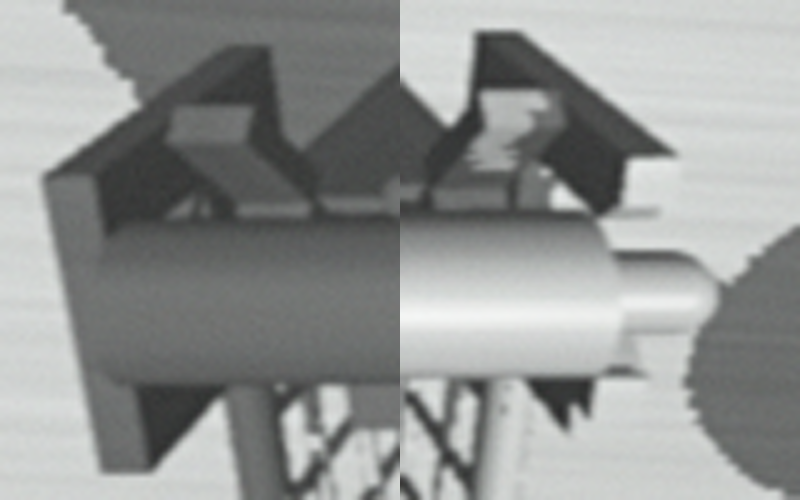

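Call:
jog_arm(
  rows=[
    [[-0.012, -0.01, 0.1], 0, 0.4],
    [[0, 0, 0.15], 0, 0.4],
    [[0, 0, 0.2], 0, 0.4],
    [[0, 0, 0.2], 0, 0.4],
    [[0, 0, 0.2], 0, 0.4],
    [[0, 0, 0.15], 0, 0.4],
    [[0, 0, 0.1], 0, 0.4],
    [[0, 0, 0], 0, 0.4],
    [[0, 0, 0], 0, 0.4],
  ],
)

```text
clock: 9.05
ee_pos: [0.5355, -0.2208, 0.2]
ee_rot: [-0.29, 3.128, -0.0]
contact_force: [-0.2, -0.4, -3.2]
opening: 0.491
```

```bash
python3 - <<'E'
from h import *
d=snap("wrist","w9"); print(d["pos"],d["rot"])
from cell import robot
s=robot.read_state();print(s["contact_force"],s["torque"],s["opening"])
E
```

```text
[ 0.53551724 -0.22082282  0.20000993] [-2.90292799e-01  3.12791897e+00 -4.24917781e-04]
[ 0.07886021 -0.24137794 -2.76049452] [-0.03507403 -0.01231844 -0.03611819] 0.4970549722122038
```

View pics/w9.png

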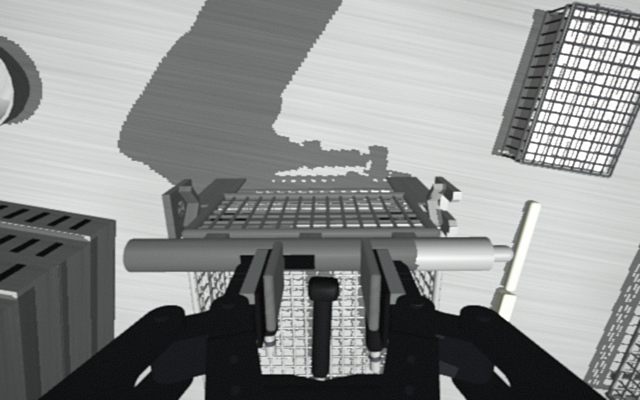

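No contact (weight only), and the gate is centred between ears at (165–195, 205) and (440–460, 205). Continuing down to just above the ears.

Call:
jog_arm(
  rows=[
    [[0, 0, 0.1], 0, 0.4],
    [[0, 0, 0.2], 0, 0.4],
    [[0, 0, 0.2], 0, 0.4],
    [[0, 0, 0.15], 0, 0.4],
    [[0, 0, 0.08], 0, 0.4],
    [[0, 0, 0], 0, 0.4],
    [[0, 0, 0], 0, 0.4],
  ],
)

```text
clock: 9.8
ee_pos: [0.5355, -0.2208, 0.1634]
ee_rot: [-0.29, 3.128, -0.0]
contact_force: [-0.6, -0.1, -2.6]
opening: 0.494
```

```bash
python3 - <<'E'
from h import *
d=snap("wrist","w10"); print(d["pos"],d["rot"])
from cell import robot
s=robot.read_state();print(s["contact_force"],s["torque"],s["opening"])
crop("w10",105,185,185,285,5,"x1");crop("w10",450,185,530,285,5,"x2")
a,b=cv2.imread("pics/x1.png"),cv2.imread("pics/x2.png")
cv2.imwrite("pics/c14.png",np.hstack([a,b]))
E
```

```text
[ 0.53547606 -0.22078098  0.1634264 ] [-2.90257436e-01  3.12809115e+00 -2.67179557e-04]
[-0.1566774   0.57630652 -1.91398132] [-0.02314923  0.00354194 -0.02586336] 0.490379026459522
```

View pics/c14.png

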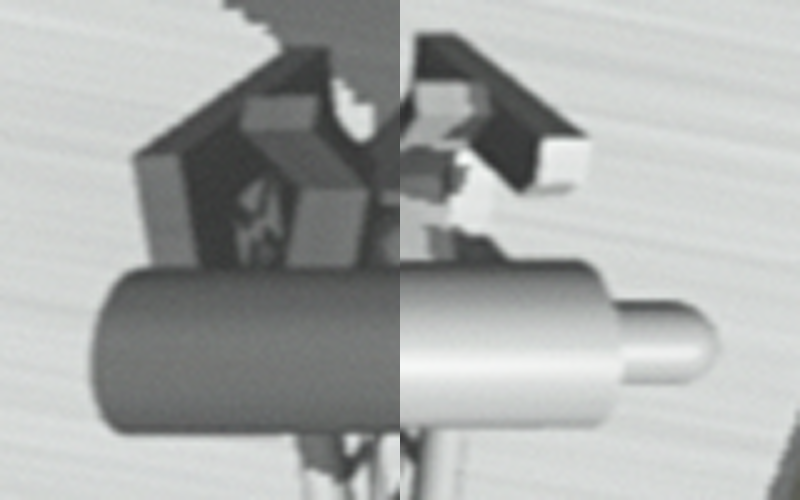

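View pics/w10.png

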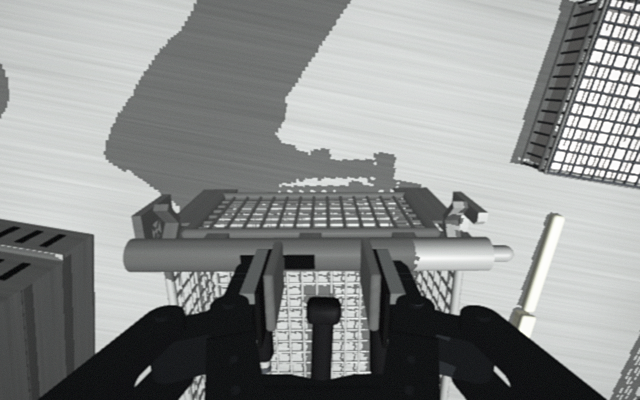

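```bash
python3 - <<'E'
from h import *
for n,pts in (("w5",[(114,195+178/5),(505,195+155/5)]),("w10",[(132,185+158/5),(488,185+139/5)])):
    d=load(n); R=Ro.from_rotvec(d["rot"]).as_matrix()
    for u,v in pts:
        p=plane(d,u,v,.134); print(n,(R.T@(p-d["pos"])*1e3).round(1))
    print(np.degrees(np.arctan2(-R[0,1],R[1,1])))
E
```

```text
w5 [ 12.3 -97.8  11.5]
w5 [14.6 84.8 11.6]
3.8523502509605656
w10 [ 12.5 -98.4  29.4]
w10 [14.6 84.9 29.4]
10.60265819351823
```

Call:
jog_arm(
  rows=[
    [[0, -0.005, 0.08], 0, 0.4],
    [[0, 0, 0.08], 0, 0.4],
    [[0, 0, 0.08], 0, 0.4],
    [[0, 0, 0.06], 0, 0.4],
    [[0, 0, 0], 0, 0.4],
    [[0, 0, 0], 0, 0.4],
  ],
)

```text
clock: 10.45
ee_pos: [0.5354, -0.2209, 0.1482]
ee_rot: [0.29, -3.128, 0.0]
contact_force: [0.1, 0.2, -3.0]
opening: 0.499
```

```bash
python3 - <<'E'
from h import *
d=snap("wrist","w11"); print(d["pos"],d["rot"])
from cell import robot
s=robot.read_state();print(s["contact_force"],s["torque"],s["opening"])
crop("w11",105,195,185,295,5,"x1");crop("w11",450,195,530,295,5,"x2")
a,b=cv2.imread("pics/x1.png"),cv2.imread("pics/x2.png")
cv2.imwrite("pics/c15.png",np.hstack([a,b]))
E
```

```text
[ 0.53539093 -0.2209493   0.14821708] [ 2.90297879e-01 -3.12789724e+00  7.38707686e-05]
[-0.10296939  0.03268194 -2.69709303] [0.04049458 0.01167829 0.0124261 ] 0.49562349330454153
```

View pics/c15.png

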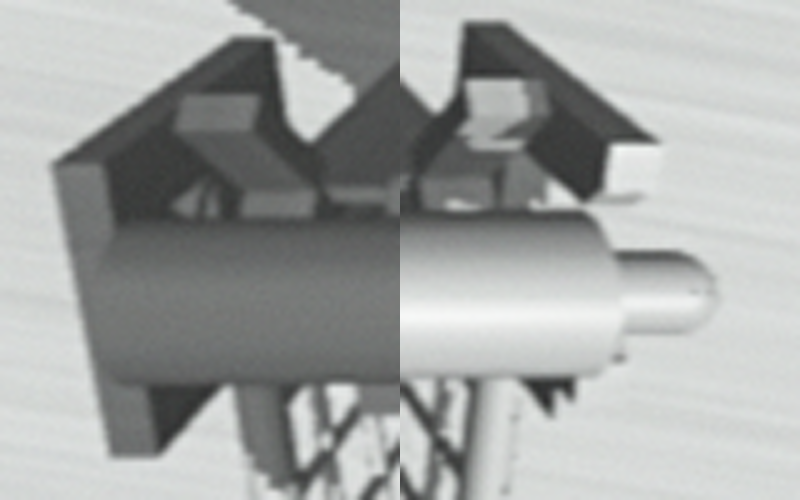

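The tube's underside is already below the ear tops with no contact force. I'll go down gently.

Call:
jog_arm(
  rows=[
    [[0, 0, 0.06], 0, 0.4],
    [[0, 0, 0.06], 0, 0.4],
    [[0, 0, 0.06], 0, 0.4],
    [[0, 0, 0.06], 0, 0.4],
    [[0, 0, 0.04], 0, 0.4],
    [[0, 0, 0], 0, 0.4],
    [[0, 0, 0], 0, 0.4],
  ],
)

```text
clock: 11.2
ee_pos: [0.5355, -0.221, 0.1343]
ee_rot: [0.29, -3.128, 0.0]
contact_force: [0.3, 0.2, -3.4]
opening: 0.496
```

```bash
python3 - <<'E'
from cell import robot
s=robot.read_state();print(s["ee_pos"],s["contact_force"],s["torque"],s["opening"])
E
```

```text
[ 0.53546308 -0.22097477  0.13430011] [ 0.29845575  0.24748285 -3.36284714] [ 0.0125028   0.00275387 -0.02710259] 0.4958190813144899
```

Call:
jog_arm(
  rows=[
    [[0, 0, 0.03], 0, 0.4],
    [[0, 0, 0.02], 0, 0.4],
    [[0, 0, 0], 0, 0.4],
    [[0, 0, 0], 0, 0.4],
  ],
)

```text
clock: 11.6
ee_pos: [0.5357, -0.221, 0.132]
ee_rot: [-0.291, 3.128, -0.0]
contact_force: [0.7, -0.2, -1.2]
opening: 0.496
```

```bash
python3 - <<'E'
from cell import robot
s=robot.read_state();print(s["ee_pos"],s["contact_force"],s["torque"],s["opening"])
E
```

```text
[ 0.5356636  -0.22097288  0.13201652] [ 0.73883566 -0.24988167 -1.23784275] [-0.04279845 -0.09090864  0.09021341] 0.49608861210166005
```

Call:
jog_arm(
  rows=[
    [[0, 0, 0.012], 0, 0.4],
    [[0, 0, 0], 0, 0.4],
    [[0, 0, 0], 0, 0.4],
  ],
)

```text
clock: 11.9
ee_pos: [0.5357, -0.221, 0.1318]
ee_rot: [-0.29, 3.127, -0.0]
contact_force: [-1.2, 1.1, 6.0]
opening: 0.496
```

```bash
python3 - <<'E'
from h import *
d=snap("wrist","w12"); print(d["pos"],d["rot"])
from cell import robot
s=robot.read_state();print(s["contact_force"],s["torque"],s["opening"])
L=[]
for n in("w4","w12"):
    crop(n,85,195,165,315,5,"x1");crop(n,450,195,530,315,5,"x2")
    L+=[cv2.resize(cv2.imread(f"pics/{x}.png"),(200*2,300)) for x in("x1","x2")]
cv2.imwrite("pics/c16.png",np.vstack([np.hstack(L[:2]),np.hstack(L[2:])]))
E
```

```text
[ 0.53574466 -0.22100238  0.13183576] [-2.90477812e-01  3.12726208e+00 -2.98328572e-04]
[-1.24243157  1.68097614  5.28925854] [0.20228437 0.42298998 0.11838168] 0.4932102490876665
```

View pics/c16.png

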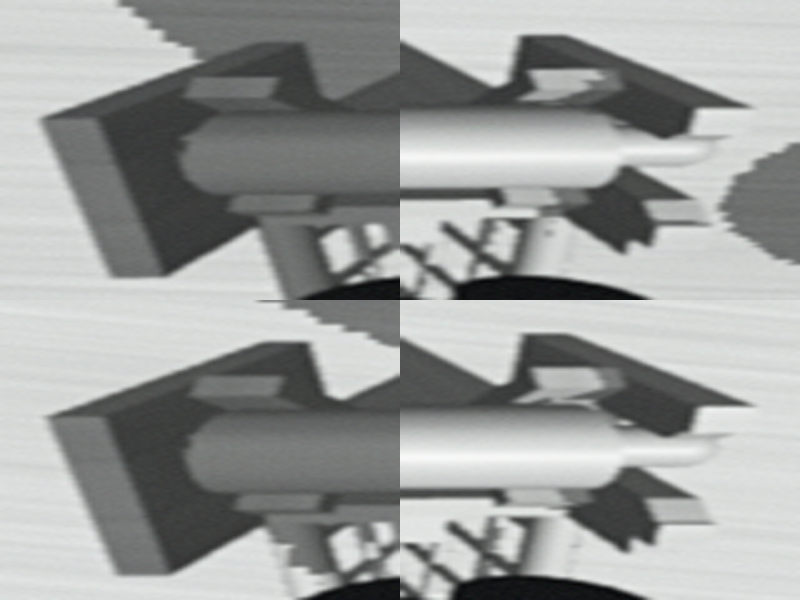

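The gate is seated exactly as it was in the empty basket (compare w4 with w12): tube on both saddles, stub in the slot. I'll open in steps, watching the vertical force.

Call:
jog_arm(
  rows=[
    [[0, 0, 0], 0, -0.05],
    [[0, 0, 0], 0, -0.08],
    [[0, 0, 0], 0, -0.08],
    [[0, 0, 0], 0, -0.08],
  ],
)

```text
clock: 12.35
ee_pos: [0.5355, -0.2212, 0.1312]
ee_rot: [-0.29, 3.128, -0.001]
contact_force: [1.2, -0.9, 0.2]
opening: 0.542
```

```bash
python3 - <<'E'
from cell import robot
s=robot.read_state();print(s["ee_pos"],s["contact_force"],s["torque"],s["opening"])
E
```

```text
[ 0.53552527 -0.22121473  0.1311809 ] [ 1.19080124 -0.93103142  0.18987664] [-0.33652426 -0.20294306  0.15478793] 0.5424135570085294
```

Call:
jog_arm(
  rows=[
    [[0, 0, 0.012], 0, -0.12],
    [[0, 0, 0.01], 0, -0.18],
    [[0, 0, 0], 0, -0.18],
    [[0, 0, 0], 0, -0.18],
  ],
)

```text
clock: 12.75
ee_pos: [0.5356, -0.2223, 0.1305]
ee_rot: [-0.289, 3.127, -0.003]
contact_force: [1.7, -4.4, 0.2]
opening: 0.591
```

```bash
python3 - <<'E'
from h import *
d=snap("wrist","w13"); print(d["pos"],d["rot"])
from cell import robot
s=robot.read_state();print(s["contact_force"],s["torque"],s["opening"])
E
```

```text
[ 0.53564619 -0.22232771  0.13045734] [-2.88532280e-01  3.12739638e+00 -3.10923931e-03]
[ 1.77859658 -4.40146937  0.82986194] [-1.08595215 -0.41040639  0.11585771] 0.5886916246904633
```

View pics/w13.png

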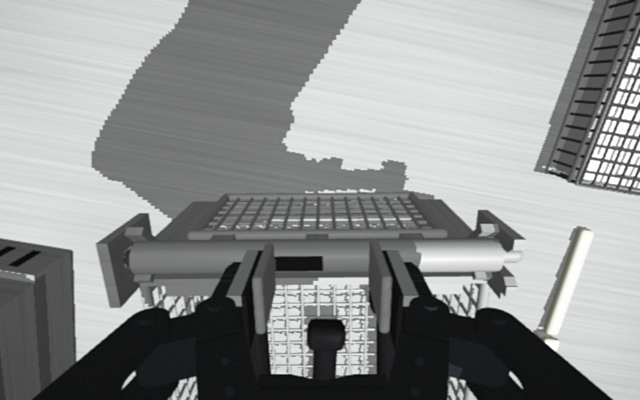

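Call:
jog_arm(
  rows=[
    [[0, 0, 0.01], 0, -0.3],
    [[0, 0, 0.01], 0, -0.45],
    [[0, 0, 0], 0, -0.6],
    [[0, 0, 0], 0, -0.8],
    [[0, 0, 0], 0, -1],
    [[0, 0, 0], 0, -1],
    [[0, 0, 0], 0, -1],
    [[0, 0, 0], 0, -1],
  ],
)

```text
clock: 13.6
ee_pos: [0.5354, -0.2208, 0.1291]
ee_rot: [0.291, -3.128, -0.0]
contact_force: [-0.9, -0.4, -0.2]
opening: 0.998
```

```bash
python3 - <<'E'
from h import *
d=snap("wrist","w14"); print(d["pos"],d["rot"])
from cell import robot
s=robot.read_state();print(s["contact_force"],s["torque"],s["opening"])
E
```

```text
[ 0.53544537 -0.2207926   0.12907431] [ 2.90561163e-01 -3.12804530e+00 -1.67370250e-04]
[ 0.33349847 -0.11941467  0.03615287] [0.0150578  0.00114858 0.03928967] 1.0006886297166078
```

View pics/w14.png

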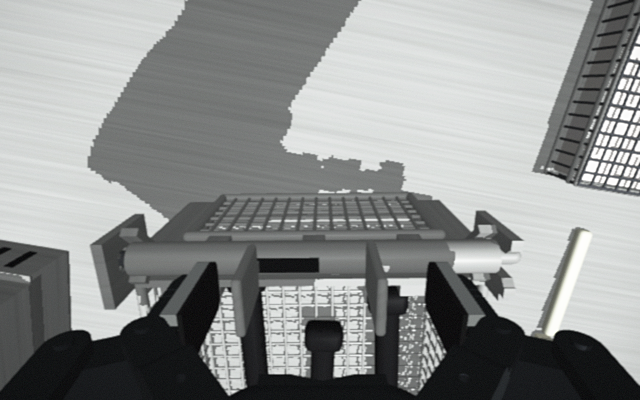

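The fingers are clear and the plates stand apart as they did before. Backing off straight up.

Call:
jog_arm(
  rows=[
    [[0, 0, -0.15], 0, -1],
    [[0, 0, -0.3], 0, -1],
    [[0, 0, -0.4], 0, -1],
    [[0, 0, -0.4], 0, -1],
    [[0, 0, -0.2], 0, -1],
    [[0, 0, 0], 0, -1],
    [[0, 0, 0], 0, -1],
  ],
)

```text
clock: 14.35
ee_pos: [0.5353, -0.2208, 0.2014]
ee_rot: [0.291, -3.128, -0.0]
contact_force: [0.0, -0.1, -0.7]
opening: 1.0
```

```bash
python3 - <<'E'
from h import *
d=snap("wrist","w15"); print(d["pos"],d["rot"])
crop("w15",160,150,320,270,5,"c17")
crop("w15",320,150,480,270,5,"c18")
snap("scene","s2")
crop("s2",200,145,300,220,8,"c19");snap("side","e2");crop("e2",345,185,475,300,5,"c20")
E
```

```text
[ 0.53534835 -0.22078617  0.20140731] [ 2.90587039e-01 -3.12809884e+00 -2.73380754e-04]
```

View pics/c17.png

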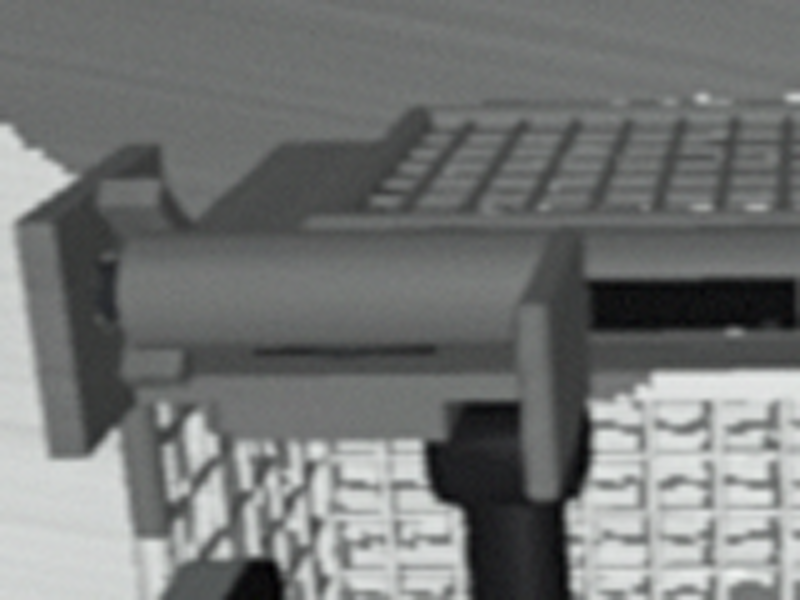

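View pics/c18.png

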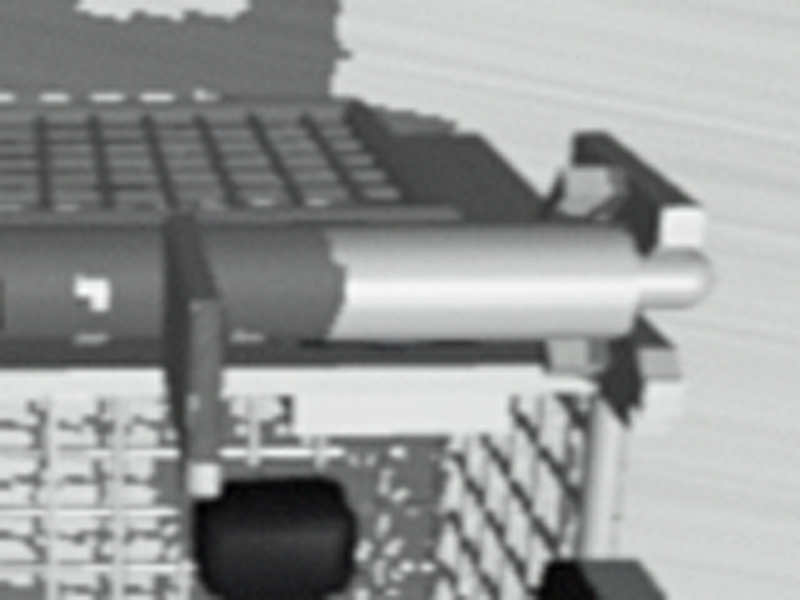

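View pics/s2.png

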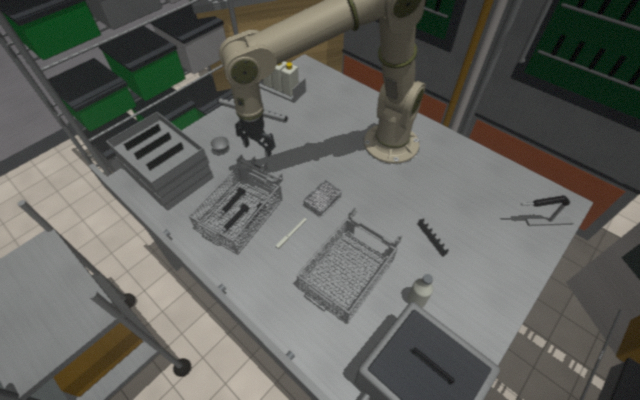

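View pics/c20.png

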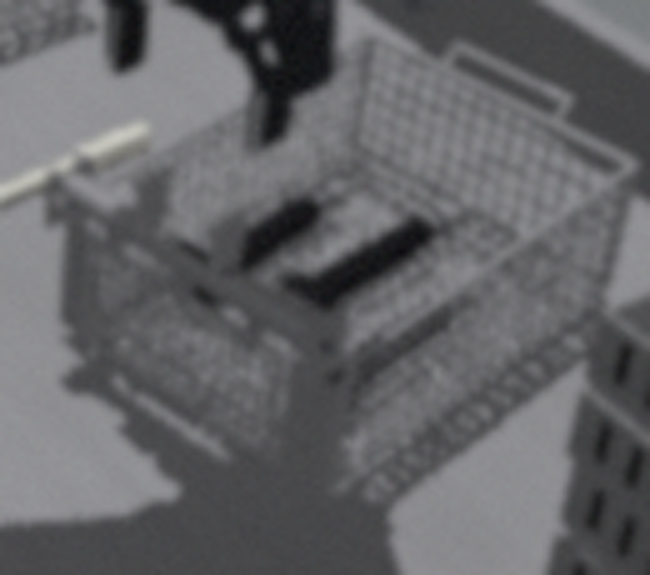

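Call:
jog_arm(
  rows=[
    [[0, 0, -0.2], 0, -1],
    [[0, 0, -0.4], 0, -1],
    [[0, 0, -0.4], 0, -1],
    [[0, 0, -0.2], 0, -1],
    [[0, 0, 0], 0, -1],
    [[0, 0, 0], 0, -1],
    [[0, 0, 0], 0, -1],
  ],
)

```text
clock: 15.2
ee_pos: [0.535, -0.2206, 0.2604]
ee_rot: [0.29, -3.126, -0.001]
contact_force: [-1.6, 0.9, -0.2]
opening: 0.998
```

```bash
python3 - <<'E'
from h import *
d=snap("wrist","w16"); print(d["pos"])
e=snap("wrist","w17"); 
print(cv2.absdiff(d["color"],e["color"])[120:260,180:450].mean(), cv2.absdiff(d["color"],e["color"])[0:100].mean())
crop("w16",195,140,455,230,3,"c21")
E
```

```text
[ 0.53498575 -0.22063289  0.26042072]
1.9111375661375662 1.46440625
```

View pics/c21.png

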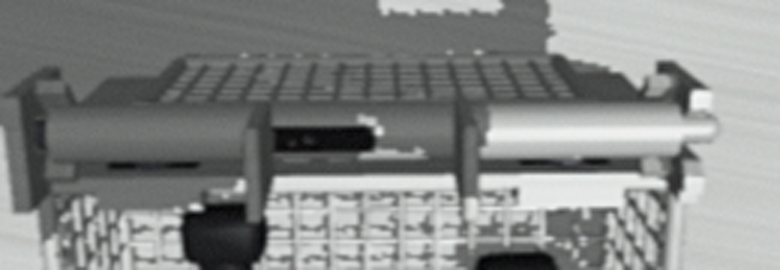

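The gate lies in both ears and isn't moving. The plates are 100 px apart, the same as before with the pin home. Handing in the job.

```bash
python3 -c "
from cell import robot
print(robot.close_job())"
```

```text
the job is handed in; nothing more can be done
None
```

The gate now hangs on the loaded basket with its tube down in both ears. I handed the job in at about 15 s on the robot's clock. I drew the pin back (opening read about 42–43 mm, its stop), lifted the gate off, and lined it up by matching the loaded basket's ears to the empty basket's view. Then I lowered it until it just touched and opened the gripper in steps.

- **Forces:** the readings at each step stayed below about 9 N. They peaked at about 8 N while squeezing the plates on the empty basket. On the loaded basket they were about 5–6 N at seating and about 4–5 N sideways while letting go.
- **Pin:** after release the finger plates were 100.4 px apart, the same as with the pin home on the empty basket. I judged the pin home from that spacing; I did not see its tip beyond the ear.
- **Gate position:** the tube is level and the stub is in its slot. The gate rests toward the +y end of its 2 mm play.
- **Stillness:** two pictures taken one after the other differed only slightly, about as much over the gate as over bare bench. The arm was clear above with the gripper open.
- **Rest of the bench:** nothing looked moved in the last overall picture. I did not measure the instruments or other items one by one.

No check failed or disagreed.

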